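Press the end cap onto the accessory rail with the one-hand bar clamp

TASK

Work the bar clamp's trigger to walk its jaws onto the blue end cap and press the cap fully home on the accessory rail, finishing with a firm squeeze that beds it, but without overtightening, which would crack the cap. Then press the orange release tab so that the jaws spring wide open, and let go. Use only the trigger and the tab: do not push the cap, the moving jaw or the bar by hand, and leave the other things on the trolley where they are.

Things in the scene. Friction and masses are not known exactly. Their poses are not given: they have to be found in the camera images.
- jig: Press jig fixed on the trolley: white board 350 x 110 mm with a dark one-hand bar clamp bolted on (the rail is under its bar). Origin on the trolley top below the clamp's head; x along the bar from the head to the moving jaw, z up. Head: 34 mm wide, x = -47 to 30 mm, up to 107 mm high; the bar (8 mm thick, top at z = 82 mm) runs along x at y = 0 and sticks out behind the head.
- rail: Short stainless accessory rail (25 x 10 mm section) screwed down under the clamp's bar on two aluminium standoffs, its near end already capped. Same axes as the jig and origin on the trolley top; it sits up to 2.5 mm nearer to or farther from the head from job to job, so the last stroke meets the load at a different point each time.
- handle (a point): Middle of the palm side of the clamp's fixed upright pistol handle (dark with a blue palm strip), at x = -27.5, z = 143 mm in the jig. The handle is 18 mm deep along x, 26 mm wide, z = 105 to 176 mm, clear all round. The clamp is bolted down, so the trigger may be drawn by the fingers against the handle or by the arm.
- trigger_front (a point): Front of the rounded finger piece (11 mm round, 20 mm wide, blade z = 104 to 162 mm) of the blue trigger, 56 mm in front of handle at rest, at its height. It is pulled towards the handle (-x of the jig). Unloaded it moves with 7 to 10 N; 13 to 15 N slides the cap along; against the seated cap 19 N gives 22 to 30 N at the jaw (less late in the stroke), each newton 2.3 N more.
- trigger (a joint): Angle of the trigger, rad: 0 at rest, 0.24 at its stop; the finger piece moves about 10 mm per 0.1 rad. It springs back by itself. A pull of 20 to 23 mm moves the jaw on by one 5 mm ratchet tooth, which holds once the trigger is let right back; a shorter pull may be lost again, a longer one gains no second tooth.
- jaw: The moving jaw at the far end of the bar, dark with an orange rubber pad 34 mm wide, 26 mm high. Origin at the middle of the pad's face, 37 mm above the trolley top; it slides along the jig's x, at x = 198 mm when fully open, towards the head as the trigger is worked. The pad gives about 1 mm per 22 N. A spring in the head pushes the bar open again (3 N) when the release tab frees it.
- end_cap: Blue plastic end cap (30 mm long, 34 wide, 20 high), started by hand on the rail's far end: it slides only under about 11 N and stays where put. Origin at the middle of its outer end face; x = 169 mm in rail when home, its open end then on the aluminium standoff; it starts 7 to 14 mm short. To bed it, the jaw must press it there with 20 to 30 N for half a second; above 36 N it cracks.
- release_tab (a point): Middle of the top of the orange release tab (24 mm along x, 22 mm wide), behind the handle at x = -74, z = 107.5 mm in the jig when up. Pressed straight down it frees the bar.
- release (a joint): Angle of the release lever, rad: about 0 with the tab up, 0.27 at its stop, the tab then being 11 mm lower. The bar is free from about 0.17 rad. It takes up to 14 N to hold down, and up to 20 N to start while the jaws are loaded, and springs up again. It rocks by up to 0.07 rad while the ratchet clicks.
- spare_cap0: Spare blue end cap lying loose, 30 x 34 x 20 mm; leave alone.
- spare_cap1: Another spare blue end cap, the same size; leave alone.
- spare_rail: Spare steel rail, 160 x 25 x 10 mm, lying flat; leave alone.
- screwdriver: Screwdriver with a red handle, 190 mm long, lying; leave alone.
- spray: White bottle with a blue cap, 56 mm across, 150 mm high; leave alone.
- pot: White pot with a yellow lid, 60 mm across, 60 mm high; leave alone.
- bowl: Steel bowl, 120 mm across, 40 mm high; leave alone.

How it is judged:
By the outcome, as a careful person would: the job done as asked, in the order asked, and still so for the second after the job is handed in, with the robot touching nothing.
It also fails if it takes over 72 s, if anything falls off the work surface, if the arm or the gripper's body presses on something with over 40 N, if the wrist force passes 120 N, or if a joint passes its speed limit or range.

ROBOT

A 6-joint arm with a two-finger parallel gripper is mounted at the origin on the work surface. World frame = base frame: x ahead of the robot, y to its left, z up, the work surface at z = 0. Lengths are in mm, angles in rad, forces in N, time in s.
With the tool pointing down it reaches from about 300 to 850 mm from the base axis. Payload 4.2 kg.
Tool frame: the origin (TCP) lies on the centre line of the jaws, within the pads' length; the fingertips stand 17 mm ahead of it and the grasp point (between the pads) lies 2 mm behind it; z points along the fingers, y is the direction in which the jaws open and shut (so a half turn about z gives the same grasp; the last joint's range is limited). The gripper opens to 91 mm and grips with 3 to 60 N. Pads are 32 mm wide; open, the fingers measure 118 mm over their backs; the gripper's body (76 mm by 178 mm) begins 60 mm behind the grasp point.
Start: joints at [1.285, 0.32, 1.565, -0, 1.257, -0.02], TCP at [151.043, 554.822, 230.976] pointing down, gripper open.
Joint ranges: [-3.11, 3.11], [-0.84, 2.01], [0.21, 2.61], [-1.34, 4.49], [0.05, 2.63], [-2.56, 2.56]. Speed limits (rad/s): [2.57, 2.57, 3.14, 3.14, 3.14, 3.14].

INTERFACE

Orientations are given as a rotation vector (axis times angle).
In Python, from cell import arm, vision, finish_job gives the robot as it stands. Calls block until the motion is done:
- arm.movep(position, orientation): joint-space move of the TCP to a pose.
- arm.servo_line(position, rotation=None, v=150, until_force=None): straight line of the TCP; rotation=None keeps the orientation; v is the mean speed in mm/s. With until_force (N) it stops when the force on the tool has changed by that much, and returns True; else False.
- arm.move_joints(angles): joint-space move.
- arm.ungrasp() and arm.close(newtons=None): open the fingers fully, or close them until they stop; newtons is the grip in N (None keeps the last).
- arm.pause(seconds).
- arm.ik(position, orientation): joint angles nearest the present ones, or None.
- arm.get_state(): the state.
- vision.snapshot(name): name is "scene" or "top" or "wrist"; returns (picture, depth): 384x512x3 uint8, blue, green, red; 384x512 float32, mm along the optical axis (not along the pixel's ray), 0 where there is no reading.
- vision.get_calibration(name): a dict with "intrinsics" (3x3 intrinsics, pixels), "k1" (the pictures are not rectified: a ray, as slopes to the right and down, at radius r is drawn at 1 + k1 r^2 times it, then the intrinsics apply), "extrinsics" (4x4, takes a point from world to camera coordinates). Camera axes: x right, y down, z forward; pixel columns grow to the right and rows downward; lengths in mm; the calibration is good to about 2 mm. A picture is of the moment at which its call begins: read the wrist's pose just before it. get_calibration takes no time and is no camera call; for the wrist camera it gives the pose at the moment of the call.
A pose or a line that the arm cannot do raises arm.PlanningError and nothing moves.
- finish_job(): hands the job in, once; it reports no verdict.
The state is a dict: "time_s": time; "joint_positions": joint angles; "qd": joint speeds; "effort": joint torques, N m; "ee_pos": TCP position; "tcp_rot": TCP orientation; "contact_force": force on the tool from outside, world axes, zero at the start; "ft_torque": the same for the moment, N m; "width": finger opening in mm.
Only numpy, scipy, OpenCV 4.12 (cv2) and the standard library are available. Lean on these libraries where they do the work, as an engineer would, in place of code of your own. Each camera call takes 0.05 s, during which the arm holds its last target.

## Working session

There is one attempt and no reset: what is moved stays moved. The work goes in short steps, each a Python script; the robot and the scene stay as the last script left them, time stands still between calls to the robot, and variables do not carry over. Pictures are saved under pics/ and viewed, and the job is handed in when it is done.

```bash
mkdir -p pics; ls; python3 - <<'E'
from cell import arm, vision
import cv2,numpy as np
for n in ["scene","top","wrist"]:
    p,d=vision.snapshot(n); cv2.imwrite(f"pics/{n}0.png",p); np.save(f"pics/{n}0.npy",d)
    c=vision.get_calibration(n); print(n,np.round(c["intrinsics"],1).tolist(),c["k1"],np.round(c["extrinsics"],3).tolist())
s=arm.get_state();print(s)
E
```

```text
pics
scene [[466.0, 0.0, 254.4], [0.0, 466.0, 194.0], [0.0, 0.0, 1.0]] -0.036496668080185445 [[-0.73, 0.684, -0.004, 350.925], [0.574, 0.609, -0.547, -273.543], [-0.372, -0.401, -0.837, 1978.751], [0.0, 0.0, 0.0, 1.0]]
top [[495.8, 0.0, 254.6], [0.0, 495.8, 187.9], [0.0, 0.0, 1.0]] 0.03787603643714544 [[0.002, -1.0, -0.0, 43.36], [-0.983, -0.002, -0.184, 525.299], [0.184, 0.001, -0.983, 1562.741], [0.0, 0.0, 0.0, 1.0]]
wrist [[267.7, 0.0, 252.0], [0.0, 267.7, 193.6], [0.0, 0.0, 1.0]] -0.01165820822855332 [[0.263, 0.965, -0.001, -575.13], [0.938, -0.256, 0.233, -25.479], [0.224, -0.062, -0.973, 389.215], [0.0, 0.0, 0.0, 1.0]]
{'time_s': 0.15, 'joint_positions': array([ 1.28501172e+00,  3.20144224e-01,  1.56538005e+00,  2.29524134e-05,
        1.25740878e+00, -2.00042980e-02]), 'qd': array([-0.00071926, -0.00215328, -0.00504866, -0.00041465,  0.00079796,
        0.00038295]), 'effort': array([ 8.18296176e-04, -4.12773407e+01, -2.32151806e+01,  7.29719899e-02,
        4.34489571e-02, -1.08545503e-04]), 'ee_pos': array([150.92590054, 554.47213741, 230.32115953]), 'tcp_rot': array([-4.16240069e-01, -3.11366763e+00,  2.07556871e-03]), 'contact_force': array([0.26329452, 0.33250487, 0.03176139]), 'ft_torque': array([ 0.00254856, -0.02204983,  0.01066489]), 'width': 91.31728060282312}
```

View pics/scene0.png

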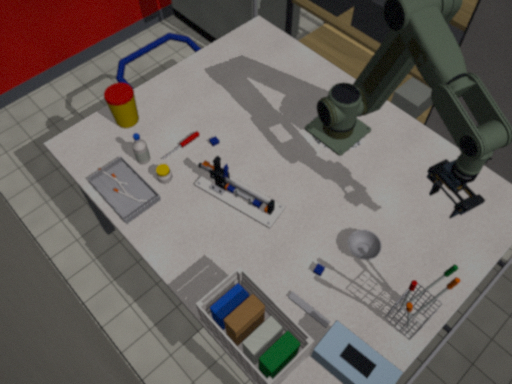

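View pics/top0.png

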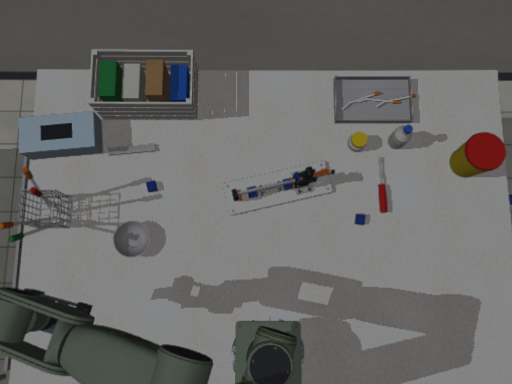

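View pics/wrist0.png

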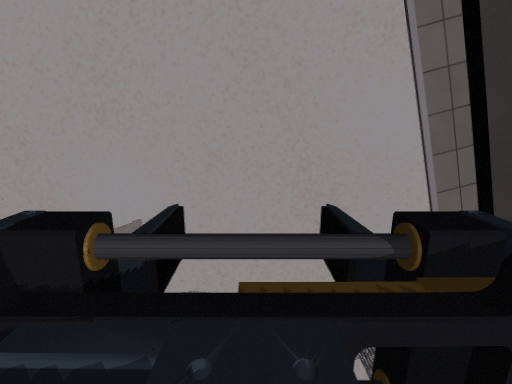

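```bash
cat > h.py <<'E'
import numpy as np,cv2
from cell import arm,vision,finish_job
def und(c,u,v):
    K=c["intrinsics"];x=(u-K[0][2])/K[0][0];y=(v-K[1][2])/K[1][1]
    q=np.array(cv2.undistortPoints(np.array([[[u,v]]],float),np.array(K,float),np.array([c["k1"],0,0,0,0.]))).ravel()
    return np.array([q[0],q[1],1.])
def dep(c,u,v,z):
    E=np.array(c["extrinsics"]);p=und(c,u,v)*z
    return E[:3,:3].T@(p-E[:3,3])
def onz(c,u,v,h):
    E=np.array(c["extrinsics"]);r=E[:3,:3].T@und(c,u,v);o=-E[:3,:3].T@E[:3,3]
    return o+r*(h-o[2])/r[2]
def proj(c,P):
    E=np.array(c["extrinsics"]);p=(E[:3,:3]@np.array(P,float).reshape(-1,3).T).T+E[:3,3]
    s=p[:,:2]/p[:,2:];r2=(s**2).sum(1,keepdims=True);s=s*(1+c["k1"]*r2)
    K=np.array(c["intrinsics"]);return s*[K[0,0],K[1,1]]+K[:2,2]
E
python3 - <<'E'
from h import *
t=cv2.imread("pics/top0.png");cv2.imwrite("pics/topc.png",cv2.resize(t[140:230,200:360],None,fx=5,fy=5,interpolation=cv2.INTER_CUBIC))
t=cv2.imread("pics/scene0.png");cv2.imwrite("pics/scenec.png",cv2.resize(t[140:235,170:300],None,fx=6,fy=6,interpolation=cv2.INTER_CUBIC))
E
```

```text
(no output)
```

View pics/topc.png

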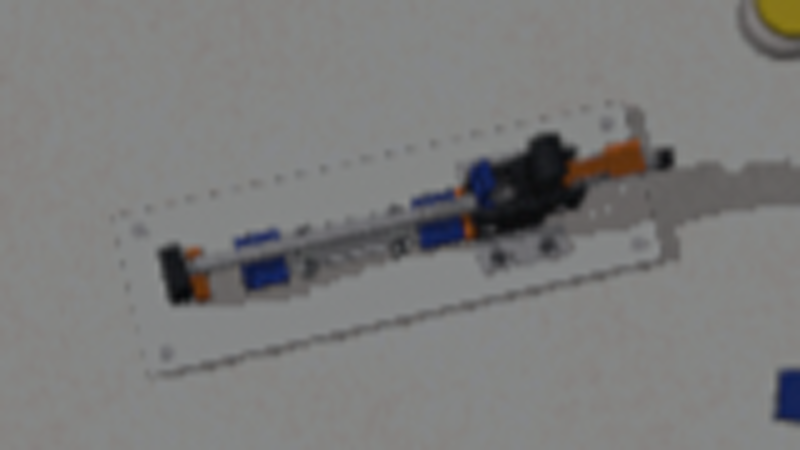

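View pics/scenec.png

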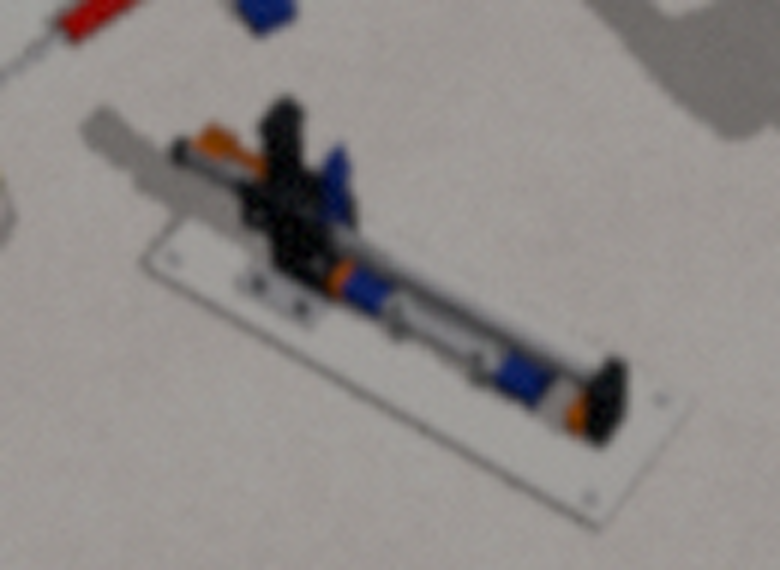

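```bash
python3 - <<'E'
from h import *
c=vision.get_calibration("top")
f=lambda x,y,h:onz(c,200+(x+.5)/5-.5,140+(y+.5)/5-.5,h)
for n,p in dict(a=(118,215),b=(628,103),cc=(665,262),d=(150,375)).items(): print(n,f(*p,6).round(1))
A,B,C,D=[f(*p,6) for p in((118,215),(628,103),(665,262),(150,375))]
print([np.linalg.norm(v) for v in(A-B,B-C,C-D,D-A)])
print("tab",f(622,157,107),"handle top",f(545,150,176),"jaw",f(174,275,60), "trig", f(483,182,160))
v=(A+D-B-C)/2; yaw=np.arctan2(v[1],v[0]); print("yaw",yaw)
# bar/handle consistency
R=np.array(arm.get_state()["tcp_rot"]);print(cv2.Rodrigues(R)[0].round(2))
E
```

```text
a [551.  149.5   6. ]
b [ 628.7 -193.3    6. ]
cc [ 519.8 -215.3    6. ]
d [443.3 126.9   6. ]
[np.float64(351.4785376751527), np.float64(111.02833252433896), np.float64(350.62238136803217), np.float64(110.0945198777855)]
tab [ 568.84755051 -173.96765458  107.        ] handle top [ 557.68100778 -117.96679079  176.        ] jaw [500.98764129 109.4203747   60.        ] trig [541.33288816 -81.78747544 160.        ]
yaw 1.7922903125077547
[[-0.96  0.26 -0.  ]
 [ 0.26  0.96 -0.  ]
 [ 0.   -0.   -1.  ]]
```

```bash
python3 - <<'E'
from h import *
c=vision.get_calibration("wrist");E=np.array(c["extrinsics"]);s=arm.get_state()
o=-E[:3,:3].T@E[:3,3];R=cv2.Rodrigues(s["tcp_rot"])[0]
print("cam in tool",R.T@(o-s["ee_pos"]),"axes",(R.T@E[:3,:3].T).round(3))
yaw=1.7923
O=np.array([553,-101,0.]);d=np.array([np.cos(yaw),np.sin(yaw),0])
for sg in(1,-1):
    x=d*sg;z=np.array([0,0,-1.]);y=np.cross(z,x);r=cv2.Rodrigues(np.array([x,y,z]).T)[0].ravel()
    print(sg,r,[arm.ik(list(O+d*a+[0,0,h]),list(r)) for a,h in((50,143),(50,240),(-80,124))])
E
```

```text
cam in tool [  65.47812583    0.63693164 -153.65110669] axes [[-0.001 -0.973 -0.233]
 [ 1.    -0.001  0.   ]
 [-0.001 -0.233  0.973]]
1 [1.96230526 2.45335739 0.        ] [array([-1.17171522e-01,  3.43915702e-01,  1.76622565e+00, -4.44089210e-16,
        1.03145130e+00, -3.38675195e-01]), array([-1.17171522e-01,  2.65923821e-01,  1.61854210e+00, -4.44089210e-16,
        1.25712673e+00, -3.38675195e-01]), array([-3.23298524e-01,  4.38758251e-01,  1.66443876e+00, -4.44089210e-16,
        1.03839564e+00, -5.44802197e-01])]
-1 [ 2.45335739 -1.96230526  0.        ] [None, None, None]
```

```bash
cat >> h.py <<'E'
yaw=1.7923
O=np.array([553,-101,0.]);d=np.array([np.cos(yaw),np.sin(yaw),0])
def setjig(o,y):
    global O,d,ROT,L
    O=np.array(o,float);d=np.array([np.cos(y),np.sin(y),0]);L=np.array([-d[1],d[0],0])
    z=np.array([0,0,-1.]);ROT=list(cv2.Rodrigues(np.array([d,np.cross(z,d),z]).T)[0].ravel())
setjig(O,yaw)
def P(x,y,z): return list(O+d*x+L*y+np.array([0,0,z]))
def toj(p): q=np.array(p)-O; return np.array([q@d,q@L,q[2]])
E
python3 - <<'E'
from h import *
arm.movep(P(30,0,300),ROT)
c=vision.get_calibration("wrist");p,dd=vision.snapshot("wrist")
cv2.imwrite("pics/w1.png",p);np.save("pics/w1.npy",dd);np.save("pics/w1c.npy",c,allow_pickle=True)
print(arm.get_state()["time_s"],arm.get_state()["contact_force"])
for n,q in dict(tab=(-74,0,107.5),handletop=(-18.5,0,176),hpoint=(-27.5,0,143),trig=(28.5,0,143),padtop=(198,0,50)).items(): print(n,proj(c,P(*q)).round(0))
E
```

```text
2.8333 [ 0.16840099  0.12927447 -0.15743971]
tab [[252. 254.]]
handletop [[252. 236.]]
hpoint [[252. 233.]]
trig [[252. 189.]]
padtop [[252.  54.]]
```

View pics/w1.png

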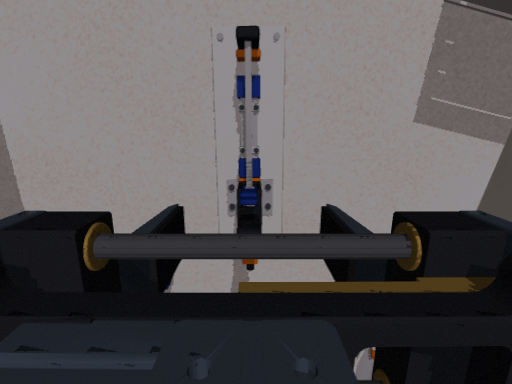

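```bash
python3 - <<'E'
from h import *
c=np.load("pics/w1c.npy",allow_pickle=True).item();im=cv2.imread("pics/w1.png")
cv2.imwrite("pics/w1c.png",cv2.resize(im[15:280,195:305],None,fx=2.2,fy=2.2,interpolation=cv2.INTER_CUBIC))
hsv=cv2.cvtColor(im,cv2.COLOR_BGR2HSV)
m=((hsv[...,0]<20)&(hsv[...,1]>150)&(hsv[...,2]>80)).astype(np.uint8)
n,l,st,ce=cv2.connectedComponentsWithStats(m)
for i in range(1,n):
    if st[i,4]>8 and 200<ce[i,0]<300: print("or",st[i],ce[i].round(1))
m=((abs(hsv[...,0].astype(int)-115)<15)&(hsv[...,1]>130)&(hsv[...,2]>50)).astype(np.uint8)
n,l,st,ce=cv2.connectedComponentsWithStats(m)
for i in range(1,n):
    if st[i,4]>8 and 200<ce[i,0]<300: print("bl",st[i],ce[i].round(1))
for u,v,h in((213,28,6),(284,28,6),(247.5,55,50),(248,88,25),(250,260,105),(248,190,162)): print(u,v,toj(onz(c,u,v,h)).round(1))
D=np.load("pics/w1.npy")
for u,v in((248,190),(248,197),(248,203),(248,215),(250,261),(248,55),(248,37),(248,88),(241,88)): print(u,v,toj(dep(c,u,v,D[v,u])).round(1),D[v,u])
E
```

```text
or [252  49   8   8  57] [255.5  52.9]
or [237  50   7   7  49] [240.  53.]
or [239 178   7   3  19] [241.7 179.1]
or [252 178   8   3  24] [255.5 179. ]
or [243 259  14   5  70] [249.5 261. ]
bl [237  76   8  22 163] [240.6  85.8]
bl [252  76   8  22 170] [255.5  86.1]
bl [239 158   7  19 126] [242.  167.4]
bl [252 158   8  19 133] [255.9 167.2]
bl [240 187  17  18 255] [248.2 196.6]
213 28 [245.6  58.6   6. ]
284 28 [245.7 -48.1   6. ]
247.5 55 [197.3   6.2  50. ]
248 88 [157.8   6.   25. ]
250 260 [-83.9   2.6 105. ]
248 190 [ 31.1   4.2 162. ]
248 190 [ 21.1   4.9 117.6] 344.3462
248 197 [ 20.4   4.4 151.8] 311.29077
248 203 [ 15.9   4.3 161.7] 302.65524
248 215 [-13.    5.1 116.5] 353.39856
250 261 [-83.9   2.6 108. ] 378.11652
248 55 [190.1   5.1  78.8] 342.80417
248 37 [208.7   4.9  86.6] 330.8748
248 88 [149.9   5.1  79.9] 351.05167
241 88 [154.6  15.6  47. ] 382.01602
```

View pics/w1c.png

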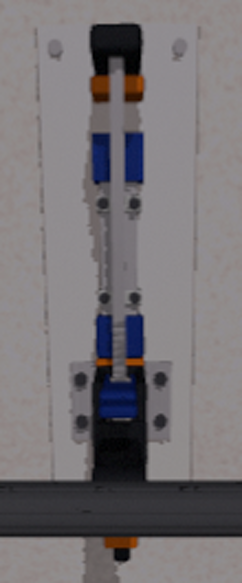

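```bash
sed -i 's/^setjig(O,yaw)/setjig(O+2.5*np.array([-d[1],d[0],0]),1.797)/' h.py
cat >> h.py <<'E'
def st():
    s=arm.get_state(); f=np.array(s["contact_force"]); return toj(s["ee_pos"]),np.array([f@d,f@L,f[2]]),s["time_s"],s
E
python3 - <<'E'
from h import *
arm.close(20)
arm.movep(P(58,0,180),ROT)
arm.servo_line(P(58,0,143),ROT,v=80)
q,f,t,s=st();print(q.round(1),f.round(2),t,s["width"])
r=arm.servo_line(P(36,0,143),ROT,v=20,until_force=3)
q,f,t,s=st();print(r,q.round(2),f.round(2),t)
p,_=vision.snapshot("scene");cv2.imwrite("pics/s2.png",cv2.resize(p[100:260,140:340],None,fx=4,fy=3.75))
p,_=vision.snapshot("wrist");cv2.imwrite("pics/w2.png",p)
E
```

```text
[ 57.7  -0.5 143.6] [-0.97 -0.   -0.27] 5.3667 0.3212829631215875
True [4.1210e+01 6.0000e-02 1.4277e+02] [ 3.1  -0.14  1.8 ] 6.2
```

View pics/s2.png

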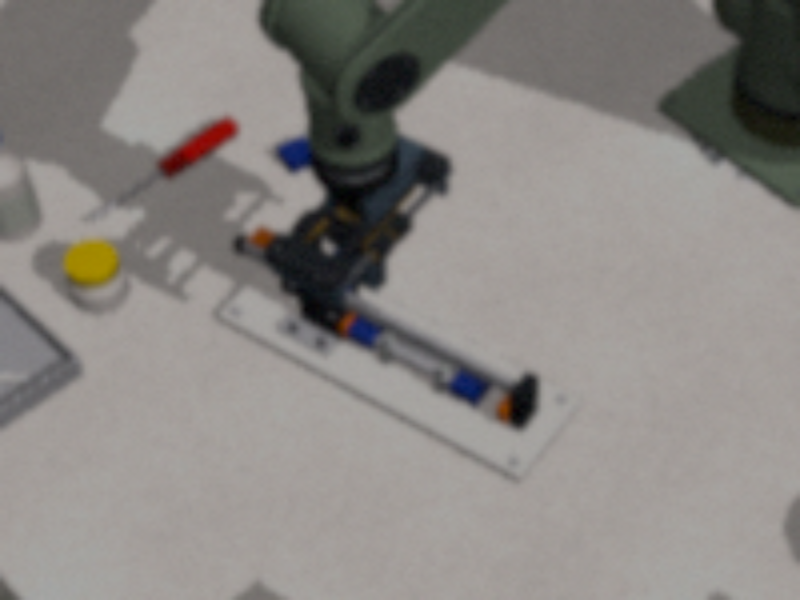

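View pics/w2.png

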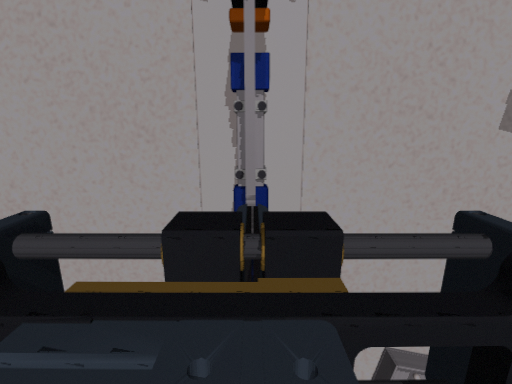

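```bash
python3 - <<'E'
from h import *
for x in np.arange(39,17.9,-3):
    r=arm.servo_line(P(x,0,143),ROT,v=40,until_force=12)
    q,f,t,s=st();print(r,x,q.round(2),f.round(2),round(t,2))
    if f[0]>17: break
p,_=vision.snapshot("wrist");cv2.imwrite("pics/w3.png",p)
arm.servo_line(P(44.5,0,143),ROT,v=60)
q,f,t,s=st();print(q.round(2),f.round(2),round(t,2))
p,_=vision.snapshot("wrist");cv2.imwrite("pics/w4.png",p)
E
```

```text
False 39.0 [ 39.38   0.21 142.72] [ 2.69 -0.28  0.89] 6.55
False 36.0 [ 36.1    0.15 142.97] [3.6  0.95 1.94] 6.8
False 33.0 [ 33.56   0.16 143.15] [5.12 0.86 3.85] 7.05
False 30.0 [3.0760e+01 1.4000e-01 1.4325e+02] [ 6.63 -0.07  3.59] 7.3
False 27.0 [2.7870e+01 1.3000e-01 1.4328e+02] [ 5.74 -0.05  3.45] 7.55
False 24.0 [2.4820e+01 1.0000e-01 1.4325e+02] [7.17 0.52 3.53] 7.8
False 21.0 [2.2150e+01 1.4000e-01 1.4315e+02] [ 7.47 -0.13  3.19] 8.05
False 18.0 [1.9390e+01 1.2000e-01 1.4299e+02] [ 7.85 -0.77  2.23] 8.3
[ 43.89  -0.21 143.07] [-0.06 -0.1   0.69] 8.94
```

```bash
cat >> h.py <<'E'
def jawx(im,c):
    """jig x of pad face (edge nearest head) at z=50, and of cap outer/inner edge at z~47"""
    col=[239,240,241,258,259,260]
    hsv=cv2.cvtColor(im,cv2.COLOR_BGR2HSV)
    o=(hsv[...,0]<20)&(hsv[...,1]>150)&(hsv[...,2]>60); b=(abs(hsv[...,0].astype(int)-117)<14)&(hsv[...,1]>120)&(hsv[...,2]>40)
    res=[]
    for k in col:
        r=np.where(o[:140,k])[0]; rb=np.where(b[:140,k])[0]
        if len(r)and len(rb): res.append([toj(onz(c,k,r.max()+.5,50))[0],toj(onz(c,k,rb.min()-.5,47))[0],toj(onz(c,k,rb.max()+.5,47))[0]])
    return np.median(res,0).round(1) if res else None
E
python3 - <<'E'
from h import *
c=vision.get_calibration("wrist")
for n in("w3","w4"): print(n,jawx(cv2.imread(f"pics/{n}.png"),c))
E
```

```text
w3 [202.4 196.1 166.7]
w4 [189.8 171.4 142.3]
```

View pics/w4.png

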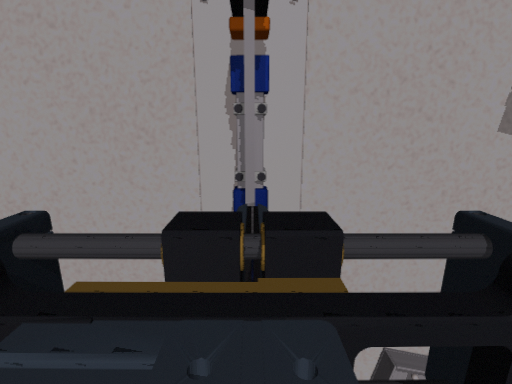

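```bash
cat >> h.py <<'E'
def avg(n=5,dt=0.02):
    a=[]
    for _ in range(n): arm.pause(dt); a.append(st()[1])
    return np.mean(a,0)
def stroke(xs,lim=16.0,end=44.5,verbose=True,bias=0.):
    """returns True if limit reached (arm left there)"""
    for x in xs:
        arm.servo_line(P(x,0,143),ROT,v=40,until_force=14)
        q,f,t,s=st()
        if verbose: print(x,q[0].round(2),f[[0,2]].round(1),round(t,2))
        if f[0]>lim: return True
    arm.pause(0.1); q,f,t,s=st(); print("end",q[0].round(2),f.round(1),round(t,2))
    arm.servo_line(P(end,0,143),ROT,v=80); arm.pause(0.1)
    q,f,t,s=st(); print("back",q.round(2),f.round(1),round(t,2))
    return False
def look(name):
    c=vision.get_calibration("wrist");p,_=vision.snapshot("wrist");cv2.imwrite(f"pics/{name}.png",p);print(name,jawx(p,c))
E
python3 - <<'E'
from h import *
look("w5a")
print(stroke([36,30,26,22,20,18])); look("w5")
E
```

```text
w5a [189.8 171.4 142.3]
36 36.5 [4.9 2.9] 9.41
30 30.87 [6.  3.8] 9.71
26 27.06 [7.1 4.2] 9.96
22 23.15 [6.1 4. ] 10.21
20 21.48 [7.3 4.4] 10.46
18 19.67 [8.3 3.7] 10.71
end 19.72 [ 7.6 -0.6  4.8] 10.81
back [ 4.3890e+01 -1.3000e-01  1.4301e+02] [ 0.1 -0.   0.4] 11.39
False
w5 [184.6 171.5 142.4]
```

```bash
python3 - <<'E'
from h import *
for i in range(2):
    if stroke([36,30,26,22,20,18]): print("LIMIT");break
    look("w6%d"%i)
E
```

```text
36 36.53 [4.7 3.3] 11.81
30 30.87 [6.4 3.9] 12.11
26 27.06 [7.  3.9] 12.36
22 23.19 [8.4 4.8] 12.61
20 21.52 [6.8 4.1] 12.86
18 19.75 [8.8 3.4] 13.11
end 19.73 [ 7.9 -0.2  3.5] 13.21
back [ 43.89  -0.16 143.03] [0.5 0.3 1. ] 13.79
w60 [180.  171.5 142.4]
36 36.53 [4.3 2.3] 14.21
30 30.91 [6.  4.3] 14.51
26 27.08 [6.9 4.3] 14.76
22 23.2 [6.7 4.2] 15.01
20 21.54 [7.2 4. ] 15.26
18 19.73 [8.9 3.6] 15.51
end 19.77 [ 9.4 -0.8  4.2] 15.61
back [ 43.9   -0.15 143.  ] [0.5 0.5 1.2] 16.19
w61 [174.6 172.3 142.4]
```

```bash
cat >> h.py <<'E'
def lstroke(x0=30,target=18.8,end=44.5,xmin=19.7):
    x=36.
    while True:
        arm.servo_line(P(x,0,143),ROT,v=30,until_force=12)
        q,f,t,s=st(); 
        if f[0]>13.5 : f=avg(4)
        print(x,q[0].round(2),f[[0,2]].round(1),round(t,2))
        if f[0]>=target: return True
        if q[0]<=xmin: break
        x-=6 if x>30 and f[0]<8 else 0.5 if f[0]>16 else 1. if f[0]>12 else 1.5
    arm.servo_line(P(end,0,143),ROT,v=80); arm.pause(0.1)
    q,f,t,s=st(); print("back",q.round(2),f.round(1),round(t,2))
    return False
E
python3 - <<'E'
from h import *
r=lstroke(); print(r)
if r:
    for i in range(4): print(avg(5,.04).round(1),st()[0][0])
look("w7")
E
```

```text
36.0 36.6 [6.4 3.5] 16.68
30.0 31.03 [6.8 5.7] 17.02
28.5 29.81 [7.4 4.4] 17.27
27.0 28.79 [8.9 5.6] 17.52
25.5 27.8 [9.4 5.3] 17.77
24.0 26.75 [11.7  6.1] 18.02
22.5 25.51 [12.8  5.9] 18.27
21.5 24.65 [13.3  6.1] 18.52
20.5 23.73 [12.5  5.8] 18.77
19.5 22.56 [11.8  5.2] 19.02
18.0 21.26 [12.7  6.1] 19.27
17.0 20.41 [12.2  5.6] 19.52
16.0 19.49 [13.   6.1] 19.77
back [ 4.3770e+01 -1.4000e-01  1.4296e+02] [0.5 0.6 0.1] 20.38
False
w7 [169.9 169.  138.9]
```

```bash
python3 - <<'E'
from h import *
r=lstroke(target=18.6); print(r)
if r:
    for i in range(5): print(avg(5,.04).round(1),st()[0][0].round(2),st()[2])
look("w8")
E
```

```text
36.0 36.62 [4.5 3. ] 20.87
30.0 32.1 [9.8 5.1] 21.22
28.5 31.08 [10.4  5.9] 21.47
27.0 29.83 [11.5  6.5] 21.72
25.5 28.44 [12.3  6.9] 21.97
24.5 27.53 [11.6  7. ] 22.22
23.0 26.09 [12.6  6. ] 22.47
22.0 25.15 [12.1  5.9] 22.72
21.0 24.24 [12.7  6.6] 22.97
20.0 23.27 [12.3  5.8] 23.28
19.0 22.2 [12.8  6.4] 23.53
18.0 21.36 [13.   4.8] 23.78
17.0 20.45 [13.  6.] 24.03
16.0 19.53 [13.4  4.8] 24.28
back [ 43.74  -0.16 142.99] [-1.  -0.8 -0.9] 24.89
False
w8 [165.2 164.2 134.3]
```

```bash
python3 - <<'E'
from h import *
r=lstroke(target=18.6); print(r)
if r:
    for i in range(5): print(avg(5,.04).round(1),st()[0][0].round(2),st()[2])
look("w9")
E
```

```text
36.0 36.6 [4.9 3.8] 25.38
30.0 32.09 [9.1 5.3] 25.73
28.5 31.12 [10.7  5.4] 25.98
27.0 29.82 [12.   6.5] 26.23
26.0 28.96 [11.8  6.7] 26.48
24.5 27.91 [13.3  6.8] 26.73
23.5 27.3 [14.7  6.6] 27.04
22.5 26.65 [15.5  6.9] 27.36
21.5 26.0 [16.7  7.7] 27.68
21.0 25.69 [17.4  7.8] 27.99
20.5 25.39 [17.6  8.6] 28.31
20.0 25.06 [18.3  8. ] 28.62
19.5 24.76 [18.9  7.9] 28.94
True
[18.8 -0.4  8.1] 24.73 29.2167
[19.  -0.9  8.1] 24.76 29.425
[18.7 -1.1  7.8] 24.74 29.6333
[19.  -0.4  7.7] 24.75 29.8417
[19.1 -0.5  7.7] 24.75 30.05
w9 [163.  162.7 133.3]
```

```bash
python3 - <<'E'
from h import *
arm.servo_line(P(50,0,143),ROT,v=80)
arm.servo_line(P(50,0,225),ROT,v=120); look("w10")
arm.servo_line(P(-79,0,225),ROT,v=120)
arm.servo_line(P(-79,0,135),ROT,v=100)
q,f,t,s=st();print(q.round(2),f.round(1),round(t,2))
r=arm.servo_line(P(-79,0,118),ROT,v=20,until_force=4)
q,f,t,s=st();print(r,q.round(2),f.round(1),round(t,2))
z0=q[2]
for k in range(1,15):
    arm.servo_line(P(-79,0,z0-k),ROT,v=20,until_force=25)
    q,f,t,s=st();print(k,q[2].round(2),f.round(1),round(t,2))
    if q[2]<z0-10 or f[2]>26: break
arm.pause(0.5)
q,f,t,s=st();print(q.round(2),f.round(1),round(t,2))
p,_=vision.snapshot("scene");cv2.imwrite("pics/s11.png",cv2.resize(p[100:260,140:340],None,fx=4,fy=3.75))
p,_=vision.snapshot("top");cv2.imwrite("pics/t11.png",cv2.resize(p[140:230,200:360],None,fx=5,fy=5))
E
```

```text
w10 [165.4 163.7 133.5]
[-79.26  -0.46 135.71] [ 0.2  0.4 -0.3] 33.79
True [-7.962e+01  1.000e-02  1.243e+02] [-1.8 -0.1  1.2] 34.37
1 123.94 [-2.4  0.9  5. ] 34.62
2 123.21 [-3.6  1.4  6.4] 34.87
3 122.29 [-3.3  1.8  6.9] 35.12
4 121.86 [-4.6  1.8  9.3] 35.37
5 121.23 [-5.1  3.7 10.8] 35.62
6 120.55 [-5.7  2.8 11.1] 35.87
7 119.44 [-5.8  2.3  8.9] 36.12
8 118.5 [-7.   2.5  9.7] 36.37
9 117.66 [-6.5  2.3 11.2] 36.62
10 116.89 [-7.   2.1 12. ] 36.87
11 115.91 [-7.4  1.9 11. ] 37.12
12 115.06 [-7.9  0.9 11.7] 37.37
13 114.62 [-8.1  1.8 14.3] 37.62
14 114.47 [-7.2  3.8 18.1] 37.87
[-82.76  -1.7  114.46] [-7.2  3.9 17.8] 38.37
```

View pics/s11.png

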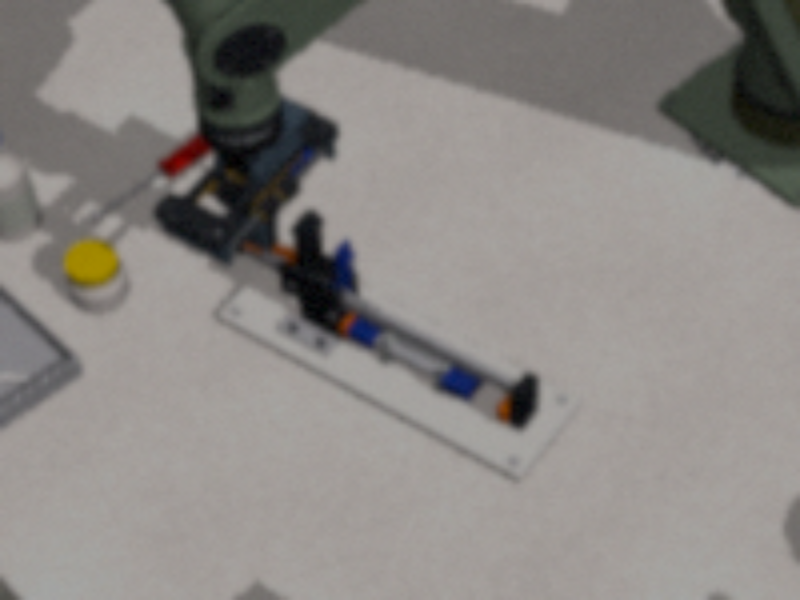

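View pics/t11.png

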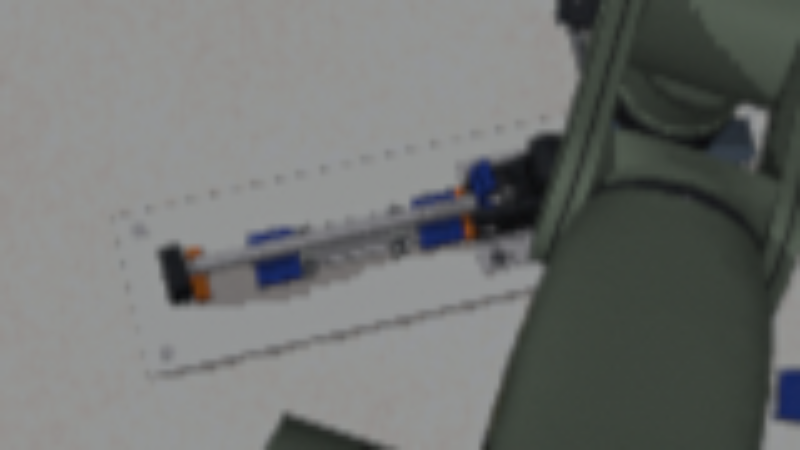

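```bash
python3 - <<'E'
from h import *
q=st()[0]
arm.servo_line(P(q[0],q[1],160),ROT,v=60)
arm.servo_line(P(q[0],q[1],230),ROT,v=120)
arm.movep(P(50,0,225),ROT); look("w12")
q,f,t,s=st();print(q.round(2),f.round(1),round(t,2))
im=cv2.imread("pics/w12.png");cv2.imwrite("pics/w12c.png",cv2.resize(im[0:220,170:330],None,fx=2.7,fy=2.7))
im=cv2.imread("pics/w10.png");cv2.imwrite("pics/w10c.png",cv2.resize(im[0:220,170:330],None,fx=2.7,fy=2.7))
E
```

```text
w12 [194.3 162.8 133.7]
[ 4.9590e+01 -8.0000e-02  2.2458e+02] [-0.2 -0.   0.9] 40.83
```

View pics/w12c.png

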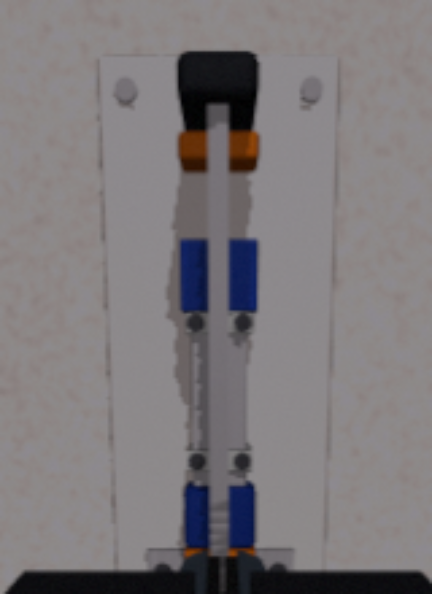

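```bash
python3 -c "
from cell import finish_job
print(finish_job())"
```

```text
the job is handed in; nothing more can be done
None
```

The end cap is pressed home on the rail and squeezed, and the jaws are released and wide open. I handed the job in at about 41 s of the 72 s allowed, and no verdict comes back.

**Strokes:** I pulled the trigger with the closed fingertips for six full strokes, one tooth each. The jaw met the cap at about the fourth stroke, and the cap slid under 12 to 13 N at the trigger.

**Squeeze:** On the seventh pull the force rose steadily above the sliding level, so the cap was on its stop. I held about 19 N at the trigger for over 1 s. I estimate 25 to 27 N at the jaw, from the trigger force and from how far the pad compressed. There is no jaw sensor, so this was not measured directly.

**Release:** I let the trigger right back and pressed the tab down until its resistance rose near the end of its travel (about 18 N). The jaws sprang open, and I lifted clear.

**Last checks:**
- The final wrist picture shows the cap's open end against the aluminium standoff, with no visible crack.
- The jaw is back at its fully open position, and the force on the tool is about 0 to 1 N, so the arm is touching nothing.
- I did not compare the other objects' positions one by one at the end, but the arm stayed over the jig throughout.

**Disagreements:**
- The wrist camera placed the jig about 4 mm to one side of where the top camera did, so I worked from a position in between.
- The wrist camera's jaw and cap positions read a few millimetres short, so I relied on changes in them. The sliding force also read slightly under the 13 to 15 N stated.

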